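Third hand: hold the die holder against the fence of the press plate

ROBOT

A 6-joint arm with a two-finger parallel gripper is mounted at the origin on the work surface. World frame = base frame: x ahead of the robot, y to its left, z up, the work surface at z = 0. Lengths are in mm, angles in rad, forces in N, time in s.
With the tool pointing down it reaches from about 250 to 775 mm from the base axis. Payload 4 kg.
Tool frame: the origin (TCP) lies at the very end of the fingers, on their centre line; the grasp point (between the pads) lies 19 mm behind it; z points along the fingers, y is the line along which they close (so a half turn about z gives the same grasp; the last joint's range is limited). The gripper opens to 94 mm and grips with 3 to 60 N. Pads are 16 mm wide; open, the fingers measure 119 mm over their backs; the gripper's body (75 mm by 177 mm) begins 78 mm behind the grasp point.
Start: joints at [-1.295, 0.087, 1.371, -0, 1.684, -0.103], TCP at [203.392, -511.03, 205.506] pointing down, gripper open.
Joint ranges: [-3.1, 3.1], [-0.76, 2.03], [0.27, 2.55], [-1.08, 4.22], [0.17, 2.65], [-2.57, 2.57]. Speed limits (rad/s): [2.79, 2.79, 3.14, 3.14, 3.14, 3.14].

INTERFACE

Orientations are given as a unit quaternion [w, x, y, z].
In Python, from bench import r, optics gives the robot as it stands.
- The arm moves only by the tool step_arm, never from a script. Its argument "steps" is text: rows parted by semicolons, each of 7 numbers parted by spaces: the shift along the tool's x, y, z as a fraction of full scale, then the turn, a rotation vector about the tool's x, y, z as a fraction of full scale, then the closure, from 0 (fully open) to 1 (shut). A call has 1 to 8 rows; each row shifts and turns the commanded pose from where the row before left it, along the tool's axes as they then stand; what a row does not reach is not made up. Full scale, the value 1, is 15 cm for a shift and 90 degrees for a turn. A row lasts 1/10 s, in which the tool goes at most 50 mm and 8.59 degrees, less where a joint would pass 70% of its speed; a pose out of reach is approached as far as the arm can. A call with a number of a shift or a turn outside -1 to 1 is refused whole. A call with a gripper value outside its range is refused whole. The fingers move at their own pace and stop on an object; "newtons" is the grip in N (left out, the last holds). Time passes only in rows, so rows that do not move let the fingers close. It gives the time, the measured TCP pose, the force, the opening and the grip force at its end, in the units of the state.
- r.sense(): the state, without advancing time (a new reading comes with each control period).
- optics.get_image(name): name is "scene" or "top" or "wrist"; returns the picture (420x560x3 uint8, blue, green, red); there is no depth.
- optics.get_calibration(name): a dict with "fovy" (degrees; the focal length in pixels is half the picture's height over the tangent of half this angle, whatever the lens; pixels are square), "cx", "cy" (the principal point, pixels), "k1" (the pictures are not rectified: a ray, as slopes to the right and down, at radius r is drawn at 1 + k1 r^2 times it, then the intrinsics apply), "camera_from_world" (4x4, takes a point from world to camera coordinates); the wrist camera has in their place "mount" (4x4, takes a point from camera to tool coordinates, whose origin is the TCP and whose axes are the flange's). Camera axes: x right, y down, z forward; pixel columns grow to the right and rows downward; lengths in mm; the calibration is good to about 2 mm. A picture is of the moment at which its call begins: read the wrist's pose just before it. get_calibration takes no time and is no camera call.
- r.sign_off(): hands the job in; it is judged then, once.
The state is a dict: "time": time; "joint_positions": joint angles; "qvel": joint speeds; "effort": joint torques, N m; "tool_pos": TCP position; "tcp_rot": TCP orientation; "wrist_force": force on the tool from outside, world axes, zero at the start; "moment": the same for the moment, N m; "opening": finger opening in mm; "gripper_force": force on a finger pad.
Only numpy, scipy, OpenCV 4.12 (cv2) and the standard library are available. Lean on these libraries where they do the work, as an engineer would, in place of code of your own. Each camera call takes 0.05 s, during which the arm holds its last target. There are 200 camera calls.

TASK

Lift the round movement box off the aluminium press plate and stand it upright on the black bench mat, without tipping it over on the way. Then bring the red die holder up to the steel fence, flat against it and with its two slots over the two tapped holes, and keep pressing it there with a steady push of about 10 newtons (never ramming it) so that I can put the screws in. Finish while still holding that push, and leave the other tools on the bench alone.

Things in the scene. Friction and masses are not known exactly. Their poses are not given: they have to be found in the camera images.
- plate: aluminium tooling plate of the casing press, 220 x 220 mm and 15 mm thick, bolted down and immovable; it lies at a different place and angle each time. Origin: centre of its underside, on the bench. Its x axis points towards the fence and square to it, y along the fence, z up.
- fence: straight bright steel bar fixed on the plate near its +x edge, 150 mm long (along the plate's y), 16 mm thick, standing 22 mm above the plate; does not give (contact with it stiffens by 10 N or more per mm). Origin: centre of its underside, on the plate's top. Its flat working face is 8 mm from the origin on the -x side; same axes as the plate.
- seat (a point): point on the plate's top face, 28 mm in front of the fence's working face, midway between the two tapped M6 holes (small dark dots 36 mm to either side along y). The underside centre of the die holder belongs here. Axes as the plate's.
- holder_center (a point): centre of the loose die holder's red foot, 10 mm above its underside. The foot is 56 mm (x) x 100 mm (y) x 20 mm high, with a slot 7 x 15 mm (long in y) through it 36 mm to either side along y; a brass cylinder stands on its middle. It starts flat on the plate, x roughly towards the fence. Either long side may go to the fence.
- die_center (a point): middle of the upright brass cylinder (die seat, 40 mm diameter, 36 mm tall) fixed on the middle of the foot; 38 mm above the holder's underside, axes as the holder's. A good place to grip it.
- holder: the whole die holder (red foot and brass cylinder, one rigid piece, 56 mm high, about 0.45 kg); origin at the centre of its underside. The ground, oiled faces slide easily: it drags on the plate with 1 to 2 N (more if pressed down); only what a push has beyond that reaches the fence.
- box_center (a point): centre of the round movement box, 14 mm above its underside: 52 mm diameter blue tray below, clear lid 50 mm in diameter above, a gilt watch movement inside; 28 mm high, about 60 g. It starts on the plate between the die holder and the fence.
- movement_box: the same movement box; origin at the centre of its underside.
- mat_top (a point): centre of the top face of the black bench mat, 170 mm (x) x 150 mm (y) and 3 mm thick, fixed on the bench to the left or the right of the plate (a red open bin, 140 x 110 mm and 55 mm high, stands on the other side).
- bin: red open stacking bin, fixed, 140 x 110 x 55 mm high; origin at the centre of its underside. Not part of the job.
- loupe: black eye loupe, 38 mm diameter, 30 mm high, standing loose on the bench; leave alone. Origin under its centre.
- spare_ring: loose brass ring, 40 mm diameter, 16 mm high, on the bench; leave alone. Origin under its centre.
- driver: hex screwdriver with orange handle, 150 mm long, lying beyond the plate; leave alone.
- screw_dish: small aluminium dish, 64 mm diameter, 12 mm high, with the two screws, beyond the plate; leave alone.
There are look-alikes about, which are no part of the job. There is more than one size of the holder; the one meant has the size given above.

How it is judged (in metres and radians):
On the way, in this order (a step that is already met when the one before it is completed fails the run):
1. the movement box stands upright on the mat, let go (x of box_center in the frame of mat_top between -0.075 and 0.075 m and y of box_center in the frame of mat_top between -0.065 and 0.065 m and z of box_center in the frame of mat_top between 0.009 and 0.018 m and angle between box_center's own z axis and vertical below 0.1 rad and linear speed of movement_box below 0.02 m/s and contact force between the fingers and movement_box below 0.05 N), for 0.3 s.
2. the die holder is flat against the fence, slots over the holes, and pressed on it steadily with 5 to 17 N for 2 s (y of holder_center in the frame of seat between -0.005 and 0.005 m and x of holder_center in the frame of seat between -0.003 and 0.003 m and angle between the x axis of holder_center and the x axis of seat, either way round below 0.035 rad and angle between holder_center's own z axis and vertical below 0.05 rad and z of holder_center in the frame of seat between 0.006 and 0.013 m and linear speed of holder below 0.01 m/s and contact force between holder and fence between 5 and 17 N and contact force between the fingers and holder above 2 N), for 2 s.
At the end, for the whole second after the job is handed in: The fingers press the holder on the fence with 5 to 17 N; it lies flat, at rest, flush within 2 degrees and 3 mm, slots centred on the holes within 5 mm; the movement box stands upright, released, on the mat, its centre at least 10 mm inside the edges (all of step 1 and all of step 2); the arm keeps its last pose, push and grip.
It fails at once if the die holder is rammed against the fence (over 35 N) (contact force between holder and fence above 35 N).
It fails at once if the movement box is tipped (angle between box_center's own z axis and vertical above 0.6 rad).
It fails at once if a bystander (loupe, spare ring, driver, screw dish) is disturbed by more than 20 mm (distance of any of loupe, spare_ring, driver, screw_dish from where it was at the start of the episode above 0.02 m).
It also fails if it takes over 67 s, if anything falls off the work surface, if the arm or the gripper's body presses on something with over 40 N, if the wrist force passes 120 N, or if a joint passes its speed limit or range.

## Working session

There is one attempt and no reset: what is moved stays moved. The work goes in short steps, Python scripts to look and compute and a tool call to move; the robot and the scene stay as the last step left them, time stands still between calls to the robot, and variables do not carry over. Pictures are saved under pics/ and viewed, at most 10 in all, crops included, and the job is handed in when it is done.

Besides the shell and the picture viewer there is one more tool, called after "Emit:" as name(argument=value, ...) on one line, values as JSON. step_arm: Moves the arm, as the interface text tells. Shift numbers are shares of 15 cm and turn numbers shares of 90 degrees, none past 1 either way. Its arguments: {"type":"object","properties":{"steps":{"type":"string"},"newtons":{"type":"number"}},"required":["steps"]}

```bash
mkdir -p pics; ls; python3 - <<'E'
from bench import r, optics
import cv2
print(r.sense())
for n in ("top","scene"):
    cv2.imwrite(f"pics/{n}0.png",optics.get_image(n)); print(n,optics.get_calibration(n))
print(optics.get_calibration("wrist"))
E
```

```text
pics
{'time': 0.0, 'joint_positions': array([-1.29509117e+00,  8.79184056e-02,  1.37222311e+00,  2.90785691e-06,
        1.68362241e+00, -1.03117085e-01]), 'qvel': array([-1.57855608e-03, -2.03483192e-03,  1.67886954e-05,  1.14562572e-03,
        1.41338472e-03,  5.39520813e-04]), 'effort': array([-9.34521740e-04, -3.40184927e+01, -3.02430046e+01,  7.17194262e-02,
        3.28356971e-02, -1.66911618e-04]), 'tool_pos': array([ 203.24189669, -510.47798984,  204.33999865]), 'tcp_rot': array([-1.08171908e-03,  9.82114670e-01,  1.88280631e-01, -9.21280473e-05]), 'wrist_force': array([-0.58535083,  1.04171185,  0.24021347]), 'moment': array([-0.00393397, -0.06673325,  0.00784437]), 'gripper_force': 0.0, 'opening': 94.09877256489887}
top {'fovy': 56.71653266253433, 'cx': 280.01328619620244, 'cy': 212.46472470515388, 'k1': -0.0448504506282855, 'camera_from_world': array([[-6.52850564e-03, -9.99966091e-01, -5.01957895e-03,
        -2.72917536e+00],
       [-9.90261868e-01,  7.16305928e-03, -1.39032816e-01,
         5.40513226e+02],
       [ 1.39064057e-01,  4.06302110e-03, -9.90275053e-01,
  
[... 345 characters left out ...]
2783e-01, -3.41736602e-01, -5.38948791e-01,
        -3.91000173e+02],
       [-4.87138530e-01,  2.30843011e-01, -8.42263354e-01,
         1.22208040e+03],
       [ 0.00000000e+00,  0.00000000e+00,  0.00000000e+00,
         1.00000000e+00]])}
{'fovy': 61.89210323097195, 'cx': 286.9472281607057, 'cy': 207.38013395301687, 'k1': -0.045288143181648324, 'mount': array([[ 5.55183810e-06, -9.62359496e-01, -2.71779690e-01,
         7.87304194e+01],
       [ 9.99999987e-01, -3.87828695e-05,  1.57756088e-04,
         8.16454164e-02],
       [-1.62358466e-04, -2.71779687e-01,  9.62359483e-01,
        -1.80544538e+02],
       [ 0.00000000e+00,  0.00000000e+00,  0.00000000e+00,
         1.00000000e+00]])}
```

View pics/top0.png

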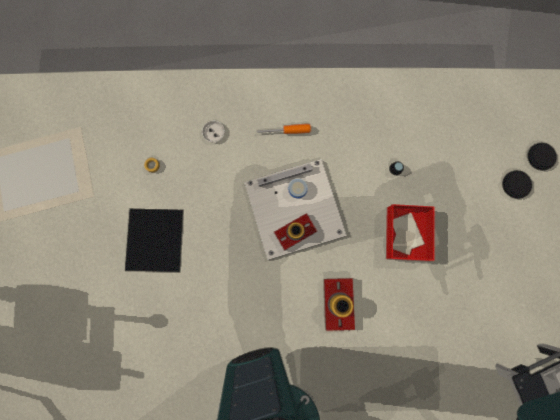

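View pics/scene0.png

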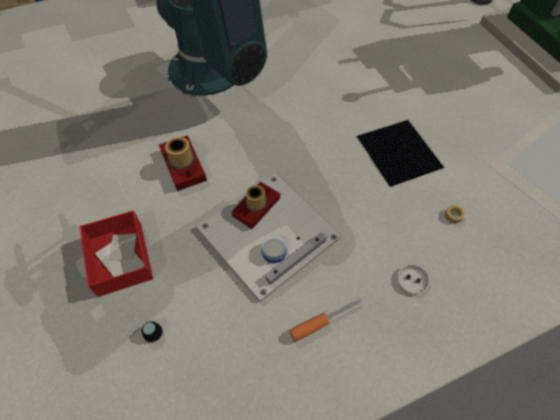

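The top view shows the plate at about (297,210), the fence at (288,176), the box at (298,188), the mat at (155,240) and the bin at (411,233). Holder candidates are the small one on the plate at (295,231), which fits the description, and a larger look-alike on the bench at (341,304). Round things that could be taken for the box are the dish (214,132), the ring (152,165), the loupe (397,168) and the discs (517,184) and (542,156).

```bash
cat > h.py <<'E'
import numpy as np, cv2
from scipy.spatial.transform import Rotation as R
from bench import r, optics
def pose(s):
    T=np.eye(4);q=s["tcp_rot"];T[:3,:3]=R.from_quat([q[1],q[2],q[3],q[0]]).as_matrix();T[:3,3]=s["tool_pos"];return T
def cam(n,s=None):
    c=optics.get_calibration(n)
    wc=pose(s)@c["mount"] if n=="wrist" else np.linalg.inv(c["camera_from_world"])
    f=210/np.tan(np.radians(c["fovy"]/2))
    return wc,np.array([[f,0,c["cx"]],[0,f,c["cy"]],[0,0,1]]),np.array([c["k1"],0,0,0.])
def w(px,z,C):
    wc,K,d=C
    u=cv2.undistortPoints(np.array(px,float).reshape(-1,1,2),K,d).reshape(-1,2)
    v=np.c_[u,np.ones(len(u))]@wc[:3,:3].T;o=wc[:3,3]
    return o+v*((z-o[2])/v[:,2])[:,None]
def proj(P,C):
    wc,K,d=C;m=np.linalg.inv(wc)
    return cv2.projectPoints(np.array(P,float).reshape(-1,1,3),cv2.Rodrigues(m[:3,:3])[0],m[:3,3],K,d)[0].reshape(-1,2)
def snap(n,name):
    s=r.sense();im=optics.get_image(n);cv2.imwrite(f"pics/{name}.png",im)
    np.save(f"pics/{name}.npy",pose(s));return im
np.set_printoptions(precision=1,suppress=True)
E
python3 - <<'E'
from h import *
C=cam("top")
print("fence ends",w([[259,184],[317,167]],37,C))
print("box",w([[298,187]],43,C),"holder die",w([[295.5,230]],71,C))
print("foot corners",w([[274,236],[283,250],[316,227],[307,213]],35,C))
print("mat corners",w([[130,209],[183,209],[181,272],[126,271]],3,C))
print("lookalike foot",w([[323,280],[353,278],[354,330],[326,331]],20,C))
print("plate",w([[247,182],[322,159],[350,237],[268,261]],15,C))
import cv2
im=cv2.imread("pics/top0.png")[145:275,230:370]
cv2.imwrite("pics/crop.png",cv2.resize(im,None,fx=4,fy=4,interpolation=cv2.INTER_CUBIC))
E
```

```text
fence ends [[ 617.3   48.9   37. ]
 [ 662.5 -106.1   37. ]]
box [[607.2 -54.3  43. ]] holder die [[490.9 -45.3  71. ]]
foot corners [[ 479.     9.7   35. ]
 [ 442.4  -13.6   35. ]
 [ 501.8 -100.4   35. ]
 [ 538.9  -77.4   35. ]]
mat corners [[557.9 404.9   3. ]
 [556.8 258.4   3. ]
 [386.7 259.2   3. ]
 [389.6 408.3   3. ]]
lookalike foot [[ 364.2 -117.4   20. ]
 [ 368.6 -196.    20. ]
 [ 236.2 -194.8   20. ]
 [ 234.4 -122.6   20. ]]
plate [[ 627.9   82.8   15. ]
 [ 690.7 -122.3   15. ]
 [ 476.4 -192.2   15. ]
 [ 414.5   26.2   15. ]]
```

View pics/crop.png

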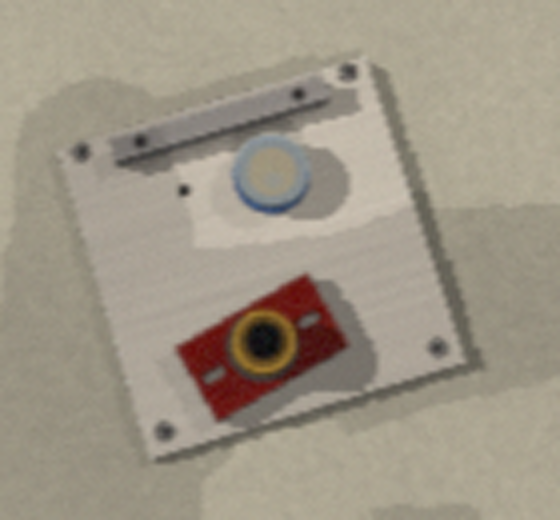

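Only the holder on the plate fits, since the look-alike's foot measures about 72x130 mm and it stands on the bench. I'll move over the plate for a wrist view.

Emit:
step_arm(steps="0.289 -0.16 0 0 0 0 0;0.289 -0.16 0 0 0 0 0;0.289 -0.16 0 0 0 0 0;0.289 -0.16 0 0 0 0 0;0.289 -0.16 0 0 0 0 0;0.289 -0.16 0 0 0 0 0;0.289 -0.16 0 0 0 0 0;0.289 -0.16 0 0 0 0 0")

```text
time: 0.9
tool_pos: [455.3, -202.5, 205.1]
tcp_rot: [-0.0, 0.982, 0.188, -0.0]
wrist_force: [0.7, -0.8, -0.1]
opening: 93.9
gripper_force: 0.0
```

Emit:
step_arm(steps="0.289 -0.16 0 0 0 0 0;0.289 -0.16 0 0 0 0 0;0.289 -0.16 0 0 0 0 0;0.289 -0.16 0 0 0 0 0;0 0 0 0 0 0.06 0;0 0 0 0 0 0 0;0 0 0 0 0 0 0")

```text
time: 1.6
tool_pos: [579.8, -51.3, 204.9]
tcp_rot: [-0.0, 0.99, 0.143, -0.001]
wrist_force: [-0.1, -0.5, -0.6]
opening: 93.7
gripper_force: 0.0
```

```bash
python3 - <<'E'
from h import *
s=r.sense();print(s["time"],s["tool_pos"],s["qvel"])
im=snap("wrist","w1")
cv2.imwrite("pics/w1b.png",cv2.resize(im,(784,588),interpolation=cv2.INTER_CUBIC))
E
```

```text
1.6 [579.8 -51.3 204.9] [-0. -0.  0.  0. -0.  0.]
```

View pics/w1b.png

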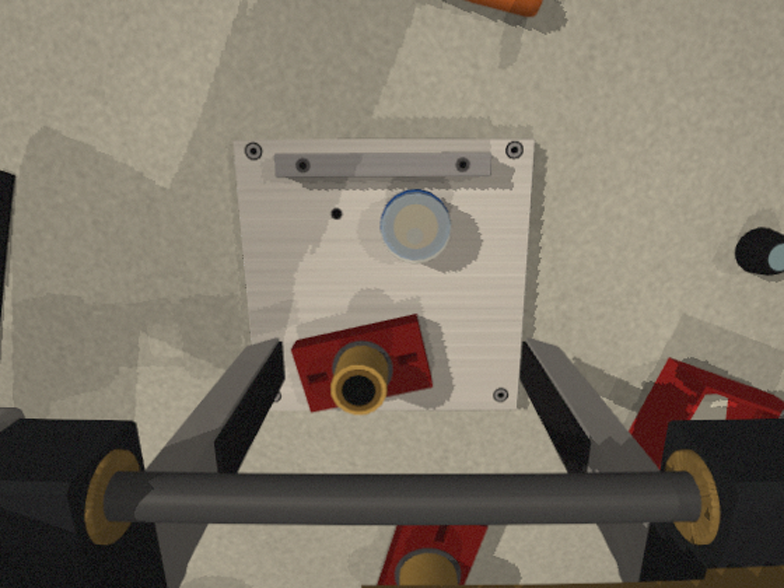

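The wrist view (784x588 scale) shows the fence top with its front edge at (275,177)-(490,175), the box lid at (416,226), the left hole at (336,213) and the die top at (359,390). The small holder's foot corners are at (292,341), (416,315), (432,388) and (310,412).

```bash
cat > m.py <<'E'
from h import *
C=(lambda T:(T@optics.get_calibration("wrist")["mount"],*cam("top")[1:]))(np.load("pics/w1.npy"))
c=cam("wrist",r.sense());C=(C[0],c[1],c[2])
E
python3 - <<'E'
from m import *
k=1/1.4
q=lambda p,z:w(np.array(p)*k,z,C)
f=q([[275,155],[490,151.5],[491,175.5],[276,178]],37);print("fence",f)
d=(f[0]+f[3]-f[1]-f[2]);yaw=np.degrees(np.arctan2(-d[0],d[1]));print("yaw",yaw,"len",np.linalg.norm(d)/2,"thk",np.linalg.norm(f[0]+f[1]-f[2]-f[3])/2)
p=q([[234.5,140],[533,140],[518,410]],15);print("plate",p, np.linalg.norm(p[0]-p[1]),np.linalg.norm(p[2]-p[1]),np.degrees(np.arctan2(p[1,0]-p[0,0],p[0,1]-p[1,1])))
print("bolts",q([[253,151],[514,150],[501,395]],15))
print("hole",q([[336.5,213.5]],15),"fence bolts",q([[302,165],[463,164.5]],37))
b=q([[380,226],[451,226],[416,190],[416,262]],43);print("box lid",b)
print("foot",q([[292,341],[416,315]],15),q([[432,388],[310,412]],35),"die top",q([[359,390],[331,390],[388,390]],71))
E
```

```text
fence [[629.1  54.1  37. ]
 [673.  -87.2  37. ]
 [657.9 -93.1  37. ]
 [614.1  50.   37. ]]
yaw 17.12318326477634 len 148.84338039259808 thk 15.862111722613943
plate [[ 629.7   90.3   15. ]
 [ 690.8 -118.3   15. ]
 [ 481.4 -183.2   15. ]] 217.3856904759992 219.232103531757 16.337683529509697
bolts [[ 625.8   75.6   15. ]
 [ 680.2 -107.4   15. ]
 [ 490.7 -164.5   15. ]]
hole [[598.6   5.3  15. ]] fence bolts [[627.8  34.6  37. ]
 [659.4 -72.1  37. ]]
box lid [[603.1 -28.7  43. ]
 [617.1 -76.4  43. ]
 [634.  -45.7  43. ]
 [585.5 -60.4  43. ]]
foot [[488.7  14.6  15. ]
 [538.4 -75.5  15. ]] [[ 490.2 -102.7   35. ]
 [ 442.1  -15.2   35. ]] die top [[491.  -46.   71. ]
 [485.4 -26.9  71. ]
 [496.9 -65.7  71. ]]
```

All the checks agree. The seat works out at (609,-29), and the measured hole at seat+36ŷ matches to 0.3 mm. Plate yaw is 16.6°, the box is at (610,-53), and the holder is at (490.6,-45.5) with yaw 28.8°. I'll grip the box along the plate's y axis.

Emit:
step_arm(steps="0.19 0.068 0 0 0 0 0;0 0 0.31 0 0 0 0;0 0 0.31 0 0 0 0;0 0 0.31 0 0 0 0;0 0 0.2 0 0 0 0;0 0 0.1 0 0 0 0;0 0 0 0 0 0 0")

```text
time: 2.35
tool_pos: [608.4, -53.5, 18.7]
tcp_rot: [-0.001, 0.99, 0.141, -0.002]
wrist_force: [-0.0, 0.7, -0.0]
opening: 93.8
gripper_force: 0.0
```

Emit:
step_arm(steps="0 0 0 0 0 0 1;0 0 0 0 0 0 1;0 0 0 0 0 0 1;0 0 0 0 0 0 1;0 0 0 0 0 0 1;0 0 0 0 0 0 1", newtons=10)

```text
time: 2.95
tool_pos: [610.6, -52.8, 21.4]
tcp_rot: [0.0, 0.99, 0.142, 0.0]
wrist_force: [-0.5, -0.1, 2.0]
opening: 51.5
gripper_force: 10.0
```

Emit:
step_arm(steps="0 0 -0.1 0 0 0 1;0 0 -0.3 0 0 0 1;0 0 -0.3 0 0 0 1;0 -0.2 0 0 0 0 1;-0.017 -0.29 0 0 0 0 1;-0.017 -0.29 0 0 0 0 1;-0.017 -0.29 0 0 0 0 1;-0.017 -0.29 0 0 0 0 1")

```text
time: 3.75
tool_pos: [542.8, 141.5, 127.1]
tcp_rot: [-0.0, 0.99, 0.142, 0.001]
wrist_force: [0.0, 0.2, -0.8]
opening: 51.5
gripper_force: 10.0
```

Emit:
step_arm(steps="-0.017 -0.29 0 0 0 0 1;-0.017 -0.29 0 0 0 0 1;-0.017 -0.29 0 0 0 0 1;-0.017 -0.29 0 0 0 0 1;-0.017 -0.2 0 0 0 0 1;0 0 0 0 0 0 1;0 0 0 0 0 0 1;0 0 0 0 0 0 1")

```text
time: 4.55
tool_pos: [474.3, 331.5, 126.4]
tcp_rot: [0.0, 0.99, 0.141, 0.0]
wrist_force: [-0.5, 0.9, -1.4]
opening: 51.3
gripper_force: 10.0
```

```bash
python3 - <<'E'
from h import *
s=r.sense();print(s["time"],s["tool_pos"],s["opening"])
im=snap("wrist","w2")
cv2.imwrite("pics/w2b.png",im)
E
```

```text
4.55 [474.3 331.5 126.4] 51.34868244622279
```

View pics/w2b.png

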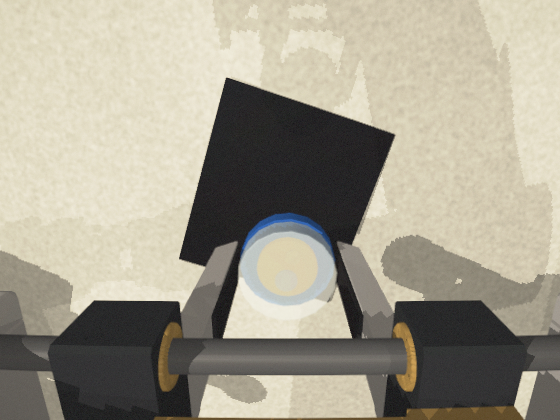

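The box sits level in the grip, with its lid at (288,265), over the mat. I'll lower it 116 mm and release.

Emit:
step_arm(steps="0 0 0.28 0 0 0 1;0 0 0.28 0 0 0 1;0 0 0.14 0 0 0 1;0 0 0.06 0 0 0 1;0 0 0.012 0 0 0 1;0 0 0 0 0 0 1;0 0 0 0 0 0 1")

```text
time: 5.3
tool_pos: [475.3, 332.8, 12.1]
tcp_rot: [-0.001, 0.99, 0.142, 0.002]
wrist_force: [-0.4, 1.0, -0.4]
opening: 51.5
gripper_force: 10.0
```

Emit:
step_arm(steps="0 0 0.01 0 0 0 1;0 0 0 0 0 0 1;0 0 0 0 0 0 1")

```text
time: 5.6
tool_pos: [474.0, 332.5, 9.1]
tcp_rot: [-0.0, 0.99, 0.142, 0.0]
wrist_force: [-0.2, -0.6, -1.4]
opening: 51.5
gripper_force: 10.0
```

Emit:
step_arm(steps="0 0 0 0 0 0 0.3;0 0 0 0 0 0 0;0 0 0 0 0 0 0;0 0 0 0 0 0 0;0 0 -0.1 0 0 0 0;0 0 -0.3 0 0 0 0;0 0 -0.3 0 0 0 0;0 0 -0.3 0 0 0 0")

```text
time: 6.4
tool_pos: [473.7, 332.2, 161.5]
tcp_rot: [-0.0, 0.99, 0.142, 0.0]
wrist_force: [0.4, -0.0, 0.3]
opening: 94.1
gripper_force: 0.0
```

```bash
python3 - <<'E'
from h import *
s=r.sense();print(s["time"],s["tool_pos"],s["opening"])
im=snap("top","t2")
a=im[195:285,110:200]
b=optics.get_image("scene");cv2.imwrite("pics/s2.png",b)
b=b[100:210,330:460]
cv2.imwrite("pics/c2.png",np.hstack([cv2.resize(a,(400,400),interpolation=2),cv2.resize(b,(400,400),interpolation=2)]))
E
```

```text
6.4 [473.7 332.2 161.5] 94.08725236682783
```

View pics/c2.png

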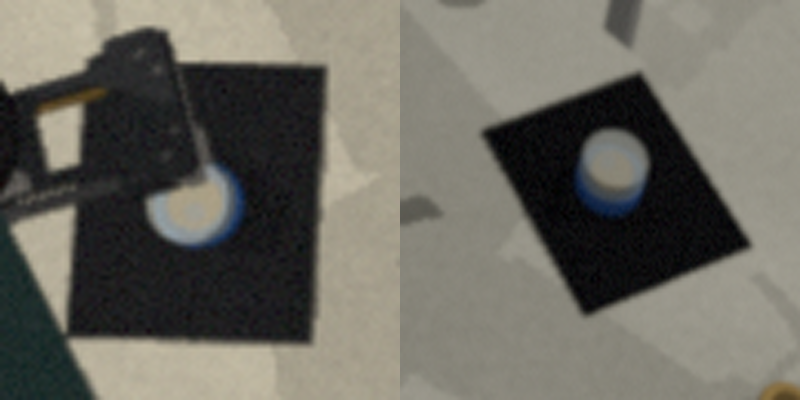

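The box stands upright near the mat's centre, at about (195,205) in the left crop and (612,170) in the right. Next is the holder: I'll move above it and align the yaw.

Emit:
step_arm(steps="-0.066 0.272 0 0 0 0 0;-0.066 0.272 0 0 0 0 0;-0.066 0.272 0 0 0 0 0;-0.066 0.272 0 0 0 0 0;-0.066 0.272 0 0 0 0 0;-0.066 0.272 0 0 0 0 0;-0.066 0.272 0 0 0 0 0;-0.066 0.272 0 0 0 0 0")

```text
time: 7.3
tool_pos: [489.2, -4.8, 159.3]
tcp_rot: [0.0, 0.99, 0.142, 0.0]
wrist_force: [1.2, -1.2, 0.0]
opening: 94.1
gripper_force: 0.0
```

Emit:
step_arm(steps="-0.067 0.272 0 0 0 0 0;0 0 0 0 0 -0.069 0;0 0 0 0 0 -0.069 0;0 0 0 0 0 0 0;0 0 0 0 0 0 0")

```text
time: 7.8
tool_pos: [491.2, -45.2, 158.9]
tcp_rot: [0.0, 0.969, 0.247, 0.0]
wrist_force: [-0.2, -0.1, -0.0]
opening: 94.0
gripper_force: 0.0
```

```bash
python3 - <<'E'
from h import *
s=r.sense();print(s["time"],s["tool_pos"],R.from_matrix(pose(s)[:3,:3]).as_euler("zyx",degrees=True))
im=snap("wrist","w3")
cv2.imwrite("pics/w3b.png",cv2.resize(im,(784,588),interpolation=cv2.INTER_CUBIC))
E
```

```text
7.8 [491.2 -45.2 158.9] [-28.6   0.  180. ]
```

View pics/w3b.png

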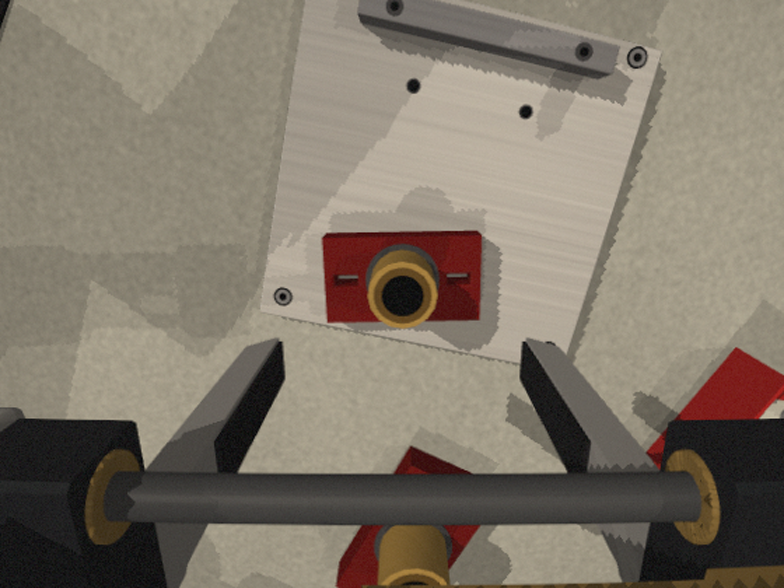

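The view shows the holes at (413.5,86) and (526,111.5), the die top at (402,294), and foot corners at (323,234), (480,231), (481,320) and (327,323). The holder is nearly parallel to the tool.

```bash
python3 - <<'E'
from h import *
s=r.sense();C=cam("wrist",s)
q=lambda p,z:w(np.array(p)/1.4,z,C)
ang=lambda a,b:np.degrees(np.arctan2(b[0]-a[0],a[1]-b[1]))
h=q([[413.5,86],[526,111.5]],15);print("holes",h,h.mean(0),np.linalg.norm(h[0]-h[1]),ang(*h))
f=q([[360,18],[605,77]],37);print("fence front top edge",f,ang(*f))
d=q([[367,292],[438,292],[402.5,259],[402.5,328]],71);print("die",d.mean(0),np.linalg.norm(d[0]-d[1]))
b=q([[323,234],[480.5,231]],15);t=q([[481,320],[327.5,322.5]],35);print("foot",b,t,ang(*b),ang(*t[::-1]),(b.mean(0)+t.mean(0))/2)
print("slots",q([[347,277],[457,275]],35))
E
```

```text
holes [[599.    5.4  15. ]
 [620.  -63.9  15. ]] [609.5 -29.2  15. ] 72.34291874090665 16.868554686116173
fence front top edge [[613.6  48.4  37. ]
 [654.7 -90.1  37. ]] 16.51970425301948
die [492.7 -44.8  71. ] 40.435679681696655
foot [[489.1  13.5  15. ]
 [541.2 -77.6  15. ]] [[ 492.2 -104.    35. ]
 [ 442.3  -16.2   35. ]] 29.732668716346296 29.61476640117525 [491.2 -46.1  25. ]
slots [[476.  -13.5  35. ]
 [510.9 -74.7  35. ]]
```

Emit:
step_arm(steps="0.006 0 0.3 0 0 -0.011 0;0 0 0.3 0 0 0 0;0 0 0.15 0 0 0 0;0 0 0.04 0 0 0 0;0 0 0 0 0 0 0")

```text
time: 8.35
tool_pos: [491.7, -44.4, 39.7]
tcp_rot: [-0.0, 0.967, 0.256, -0.001]
wrist_force: [-0.4, 0.5, 0.4]
opening: 93.8
gripper_force: 0.0
```

Emit:
step_arm(steps="0 0 0 0 0 0 1;0 0 0 0 0 0 1;0 0 0 0 0 0 1;0 0 0 0 0 0 1;0 0 0 0 0 0 1;0 0 0 0 0 0 1;0 0 0 0 0 0 1", newtons=40)

```text
time: 9.05
tool_pos: [492.0, -44.8, 40.2]
tcp_rot: [0.0, 0.967, 0.256, -0.0]
wrist_force: [0.8, 0.1, -0.4]
opening: 41.0
gripper_force: 0.0
```

Emit:
step_arm(steps="0 0 0 0 0 0 1;0 0 0 0 0 0 1;0 0 0 0 0 0.05 1;0 0 0 0 0 0.05 1;0 0 0 0 0 0.045 1;0 0 0 0 0 0 1;0 0 0 0 0 0 1")

```text
time: 9.75
tool_pos: [492.1, -44.8, 40.2]
tcp_rot: [0.0, 0.989, 0.146, 0.0]
wrist_force: [0.6, -1.2, 0.3]
opening: 39.7
gripper_force: 40.0
```

Emit:
step_arm(steps="0.1 0.04 0 0 0 0 1;0.15 0.04 0 0 0 0 1;0.15 0.045 0 0 0 0 1;0.15 0 0 0 0 0 1;0.1 0 0 0 0 0 1;0.03 0 0 0 0 0 1;0 0 0 0 0 0 1;0 0 0 0 0 0 1")

```text
time: 10.55
tool_pos: [595.0, -33.5, 40.2]
tcp_rot: [0.0, 0.989, 0.145, 0.0]
wrist_force: [1.9, -0.5, 0.8]
opening: 38.9
gripper_force: 40.0
```

```bash
python3 - <<'E'
from h import *
s=r.sense();print(s["time"],s["tool_pos"],s["tcp_rot"],s["wrist_force"])
im=snap("wrist","w4")
cv2.imwrite("pics/w4b.png",cv2.resize(im[60:360,130:430],(600,600),interpolation=cv2.INTER_CUBIC))
E
```

```text
10.55 [595.  -33.5  40.2] [0.  1.  0.1 0. ] [ 1.9 -0.5  0.8]
```

View pics/w4b.png

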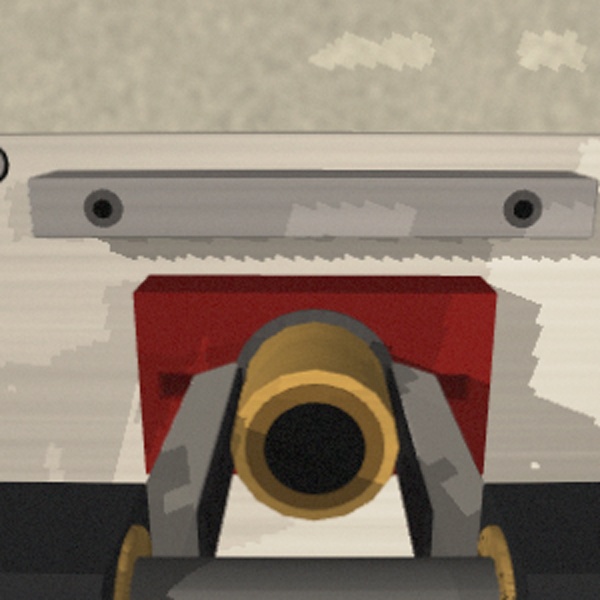

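The crop shows the foot's front bottom edge at (149,276)-(482,276), its top edge at (136,294)-(496,293), and the fence's front top edge at (30,236)-(596,238). The two look parallel.

```bash
python3 - <<'E'
from h import *
s=r.sense();C=cam("wrist",s)
q=lambda p,z:w(np.array(p)/2+[130,60],z,C)
ang=lambda a,b:np.degrees(np.arctan2(b[0]-a[0],a[1]-b[1]))
Y=np.radians(16.65);X=np.array([np.cos(Y),np.sin(Y)]);Yv=np.array([-X[1],X[0]]);S=np.array([609.4,-29.2])
for n,p,z in (("bot",[[149,276],[482,276]],15),("top",[[136,294],[496,293]],35),("fence",[[30,236],[596,237.5]],37),("bolts",[[103,209],[523,209]],37),("die",[[231,446],[398,444]],71)):
    a=q(p,z);e=a[:,:2]-S;print(n,ang(*a),(e@X),(e@Yv),"mid y",(e@Yv).mean())
e=s["tool_pos"][:2]-S;print("tcp",e@X,e@Yv)
E
```

```text
bot 16.66968749882065 [11.3 11.4] [ 49.9 -51.2] mid y -0.6378758469372556
top 16.83426281730171 [11.3 11.6] [ 49.  -50.4] mid y -0.7178179262842903
fence 16.515427649662175 [28.  27.6] [ 76.  -75.9] mid y 0.08143458813539439
bolts 16.670020678741647 [35.2 35.2] [ 55.7 -55.5] mid y 0.10522858709139626
die 17.426294808891882 [-16.1 -15.5] [ 19.5 -20.1] mid y -0.2761096843312352
tcp -15.223493685419731 0.0072263137852858605
```

The gap is about 16.5 mm, the lateral offset 0.7 mm, and the angle is within 0.2°. I'll approach slowly.

Emit:
step_arm(steps="0.03 -0.005 0 0 0 0 1;0.03 0 0 0 0 0 1;0.02 0 0 0 0 0 1;0.007 0 0 0 0 0 1;0 0 0 0 0 0 1;0 0 0 0 0 0 1")

```text
time: 11.2
tool_pos: [607.7, -28.9, 40.2]
tcp_rot: [0.0, 0.989, 0.145, 0.0]
wrist_force: [-0.5, 0.4, 0.9]
opening: 39.3
gripper_force: 40.0
```

Emit:
step_arm(steps="0.005 0 0 0 0 0 1;0.005 0 0 0 0 0 1;0 0 0 0 0 0 1;0 0 0 0 0 0 1")

```text
time: 11.6
tool_pos: [608.9, -28.6, 40.2]
tcp_rot: [0.0, 0.989, 0.145, -0.0]
wrist_force: [-0.4, -0.6, 1.4]
opening: 39.6
gripper_force: 40.0
```

Emit:
step_arm(steps="0.004 0 0 0 0 0 1;0 0 0 0 0 0 1;0 0 0 0 0 0 1")

```text
time: 11.9
tool_pos: [609.5, -28.4, 40.2]
tcp_rot: [0.0, 0.989, 0.145, 0.0]
wrist_force: [-1.6, -0.6, 1.3]
opening: 39.1
gripper_force: 40.0
```

Emit:
step_arm(steps="0.004 0 0 0 0 0 1;0 0 0 0 0 0 1;0 0 0 0 0 0 1")

```text
time: 12.2
tool_pos: [609.7, -28.4, 40.2]
tcp_rot: [0.0, 0.989, 0.145, -0.0]
wrist_force: [-3.3, -1.9, 3.3]
opening: 39.7
gripper_force: 40.0
```

Emit:
step_arm(steps="0.003 0 0 0 0 0 1;0 0 0 0 0 0 1;0 0 0 0 0 0 1")

```text
time: 12.5
tool_pos: [609.7, -28.4, 40.2]
tcp_rot: [0.0, 0.989, 0.145, -0.001]
wrist_force: [-5.1, -2.5, 3.8]
opening: 39.1
gripper_force: 40.0
```

Emit:
step_arm(steps="0.004 0 0 0 0 0 1;0 0 0 0 0 0 1;0 0 0 0 0 0 1")

```text
time: 12.8
tool_pos: [609.7, -28.4, 40.2]
tcp_rot: [0.0, 0.989, 0.145, -0.002]
wrist_force: [-6.5, -2.0, 5.1]
opening: 39.5
gripper_force: 40.0
```

Emit:
step_arm(steps="0.003 0 0 0 0 0 1;0 0 0 0 0 0 1;0 0 0 0 0 0 1")

```text
time: 13.1
tool_pos: [609.7, -28.4, 40.2]
tcp_rot: [0.0, 0.989, 0.145, -0.002]
wrist_force: [-7.1, -2.8, 5.8]
opening: 39.6
gripper_force: 40.0
```

```bash
python3 - <<'E'
from h import *
X=np.array([.958,.2865,0])
s=r.sense();print(s["time"],s["wrist_force"],s["wrist_force"]@X,s["moment"],s["tool_pos"])
E
```

```text
13.1 [-7.1 -2.8  5.8] -7.659350744209053 [-0.4  1.3  0.2] [609.7 -28.4  40.2]
```

The downward press has risen to about 6 N along with the push. I'll relieve it a little and add push.

Emit:
step_arm(steps="0.003 0 -0.003 0 0 0 1;0 0 0 0 0 0 1;0 0 0 0 0 0 1")

```text
time: 13.4
tool_pos: [609.8, -28.4, 40.3]
tcp_rot: [0.0, 0.989, 0.145, -0.003]
wrist_force: [-7.5, -2.2, 4.9]
opening: 39.5
gripper_force: 40.0
```

Emit:
step_arm(steps="0.004 0 -0.002 0 0 0 1;0 0 0 0 0 0 1;0 0 0 0 0 0 1;0 0 0 0 0 0 1")

```text
time: 13.8
tool_pos: [609.8, -28.4, 40.3]
tcp_rot: [0.0, 0.989, 0.145, -0.003]
wrist_force: [-8.6, -2.1, 4.6]
opening: 39.4
gripper_force: 40.0
```

Emit:
step_arm(steps="0.004 0 -0.002 0 0 0 1;0 0 0 0 0 0 1;0.004 0 -0.002 0 0 0 1;0 0 0 0 0 0 1;0 0 0 0 0 0 1;0 0 0 0 0 0 1")

```text
time: 14.4
tool_pos: [609.9, -28.4, 40.4]
tcp_rot: [0.0, 0.989, 0.145, -0.005]
wrist_force: [-10.3, -3.3, 4.7]
opening: 39.2
gripper_force: 40.0
```

Emit:
step_arm(steps="0.004 0 -0.002 0 0 0 1;0 0 0 0 0 0 1;0 0 0 0 0 0 1;0 0 0 0 0 0 1")

```text
time: 14.8
tool_pos: [609.9, -28.4, 40.5]
tcp_rot: [0.0, 0.989, 0.145, -0.005]
wrist_force: [-11.3, -3.4, 5.3]
opening: 39.6
gripper_force: 40.0
```

The wrist reads about 11.8 N. Less the drag, that leaves about 9 N on the fence. I'll hold it and check.

Emit:
step_arm(steps="0 0 0 0 0 0 1;0 0 0 0 0 0 1;0 0 0 0 0 0 1;0 0 0 0 0 0 1;0 0 0 0 0 0 1;0 0 0 0 0 0 1;0 0 0 0 0 0 1;0 0 0 0 0 0 1")

```text
time: 15.6
tool_pos: [609.9, -28.4, 40.5]
tcp_rot: [0.0, 0.989, 0.145, -0.005]
wrist_force: [-11.0, -3.2, 4.6]
opening: 39.0
gripper_force: 40.0
```

Emit:
step_arm(steps="0 0 0 0 0 0 1;0 0 0 0 0 0 1;0 0 0 0 0 0 1;0 0 0 0 0 0 1;0 0 0 0 0 0 1;0 0 0 0 0 0 1;0 0 0 0 0 0 1;0 0 0 0 0 0 1")

```text
time: 16.4
tool_pos: [609.9, -28.3, 40.5]
tcp_rot: [0.0, 0.989, 0.145, -0.005]
wrist_force: [-11.4, -3.3, 5.1]
opening: 39.5
gripper_force: 40.0
```

Emit:
step_arm(steps="0 0 0 0 0 0 1;0 0 0 0 0 0 1;0 0 0 0 0 0 1;0 0 0 0 0 0 1;0 0 0 0 0 0 1;0 0 0 0 0 0 1;0 0 0 0 0 0 1;0 0 0 0 0 0 1")

```text
time: 17.2
tool_pos: [609.9, -28.3, 40.4]
tcp_rot: [0.0, 0.989, 0.145, -0.005]
wrist_force: [-10.2, -3.5, 4.8]
opening: 39.1
gripper_force: 40.0
```

```bash
python3 - <<'E'
from h import *
s=r.sense();print(s["time"],s["tool_pos"],s["wrist_force"]@np.array([.958,.2865,0]))
im=snap("wrist","w5")
cv2.imwrite("pics/w5b.png",cv2.resize(im[60:360,130:430],(600,600),interpolation=cv2.INTER_CUBIC))
E
```

```text
17.2 [609.9 -28.3  40.4] -10.78570815141097
```

View pics/w5b.png

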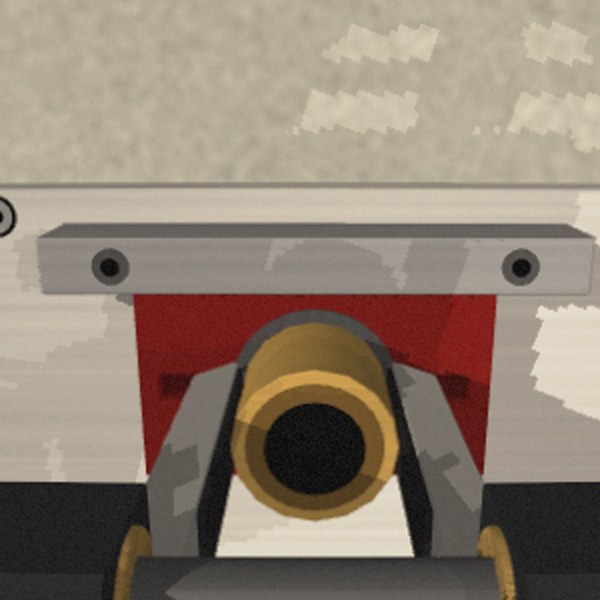

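The foot's front edge is flush with the fence. It spans (134-496, 294), with its middle at 315, the same as the fence's. I'll add about 1 N for margin, hold over 2 s, and hand in.

Emit:
step_arm(steps="0.004 0 -0.002 0 0 0 1;0 0 0 0 0 0 1;0 0 0 0 0 0 1;0 0 0 0 0 0 1;0 0 0 0 0 0 1;0 0 0 0 0 0 1;0 0 0 0 0 0 1;0 0 0 0 0 0 1")

```text
time: 18.05
tool_pos: [609.9, -28.3, 40.5]
tcp_rot: [0.0, 0.989, 0.145, -0.006]
wrist_force: [-12.5, -4.3, 4.7]
opening: 39.1
gripper_force: 40.0
```

Emit:
step_arm(steps="0 0 0 0 0 0 1;0 0 0 0 0 0 1;0 0 0 0 0 0 1;0 0 0 0 0 0 1;0 0 0 0 0 0 1;0 0 0 0 0 0 1;0 0 0 0 0 0 1;0 0 0 0 0 0 1")

```text
time: 18.85
tool_pos: [609.9, -28.3, 40.6]
tcp_rot: [0.0, 0.989, 0.145, -0.006]
wrist_force: [-11.5, -3.8, 4.9]
opening: 39.7
gripper_force: 40.0
```

Emit:
step_arm(steps="0 0 0 0 0 0 1;0 0 0 0 0 0 1;0 0 0 0 0 0 1;0 0 0 0 0 0 1;0 0 0 0 0 0 1;0 0 0 0 0 0 1;0 0 0 0 0 0 1;0 0 0 0 0 0 1")

```text
time: 19.65
tool_pos: [609.9, -28.3, 40.5]
tcp_rot: [0.0, 0.989, 0.145, -0.006]
wrist_force: [-12.0, -3.5, 5.3]
opening: 39.8
gripper_force: 40.0
```

```bash
python3 - <<'E'
from h import *
s=r.sense();f=-s["wrist_force"]@np.array([.958,.2865,0]);print(s["time"],f,s["wrist_force"])
if 9<f<15: print(r.sign_off())
E
```

```text
19.65 12.505380579891424 [-12.   -3.5   5.3]
the job is handed in; nothing more can be done
None
```

I handed the job in at 19.65 s (no verdict came back): the movement box stands upright on the mat, and the arm is still pressing the red die holder flush and centred against the fence at 12.5 N on the wrist, an estimated 10 N on the fence after drag.

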